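# Put the larger veneer-tape roll away in its nest

## Task

The veneer taping is finished. Slide the larger paper-tape roll straight up off its upright post, lay it flat on the bench so that you can take it again by its rim (one finger in the bore, one outside), and set it, without dropping it, flat on the floor of its own storage nest: the snug wooden box that the roll only just fits, labelled with a wide-holed ring, not the roomier one. Leave the small roll on its post and everything else where it is.

Things in the scene. Friction and masses are not known exactly. Their poses are not given: they have to be found in the camera images.
- roll: the roll of paper veneer tape to put away, on a cardboard core: a ring of 68 mm outer diameter, bore 42 mm (wall 13 mm), 30 mm high, about 120 g. Origin on its axis at its underside, z along its axis (up at the start)
- post_wide: fixed upright post on which the roll starts: round steel foot 90 mm across and 10 mm high, wooden hub 56 mm across up to 30 mm above the bench (the roll rests on it and overhangs it by 6 mm), then a steel post 37 mm across whose top is 85 mm above the bench. Origin at the centre of the foot's underside, on the bench
- post_slim: a second fixed post like it, slimmer (hub 36 mm, post 18 mm across, top 75 mm above the bench), which carries the small roll. Origin at the centre of the foot's underside
- small_roll: bystander: smaller paper-tape roll, 50 mm across, 20 mm high, resting 30 mm above the bench on the slim post; leave it there. Origin on its axis at its underside
- nest_snug: the roll's own nest: fixed wooden box 106 x 106 mm, 50 mm high, open on top. Cavity 74 x 74 mm, 44 mm deep, centred on the origin; floor 6 mm, walls 16 mm thick, taller than the roll. The -x wall has a finger notch in its middle, 46 mm wide, down to the floor. Beyond the +x wall a 26 mm ledge bears a white label with a wide-holed black ring. Origin at the centre of the underside, on the bench
- nest_snug_seat (a point): centre of the snug nest's floor (top face, 6 mm above the bench), where the middle of the roll's underside belongs
- nest_roomy: the wrong nest: same outside and notch, but the cavity is 90 by 90 mm (walls 8 mm) and its label shows a disc with a small hole. Stays empty. Origin at the centre of the underside
- glue_jar: bystander: jar with a black cap, 54 mm across, 75 mm high; origin at the centre of its underside
- oak_block: bystander: pale wooden block 70 by 35 by 30 mm; origin at the centre of its underside
- chisel: bystander: slim hand tool with a wooden handle, lying; origin at its underside
- hammer: bystander: hammer lying at the far side; origin at its underside
- mug: bystander: white mug 80 mm across, 85 mm high; origin at the centre of its underside
- offcut: bystander: flat wooden offcut 110 by 45 by 12 mm; origin at the centre of its underside
- spanner: bystander: steel spanner lying near the robot; origin at its underside

How it is judged:
By the outcome, as a careful person would: the job done as asked, in the order asked, and still so for the second after the job is handed in, with the robot touching nothing.
It also fails if it takes over 64 s, if anything falls off the work surface, if the arm or the gripper's body presses on something with over 40 N, if the wrist force passes 120 N, or if a joint passes its speed limit or range.

## Robot

A 7-joint arm with a two-finger parallel gripper is mounted at the origin on the work surface. World frame = base frame: x ahead of the robot, y to its left, z up, the work surface at z = 0. Lengths are in m, angles in rad, forces in N, time in s.
With the tool pointing down it reaches from about 0.425 to 0.925 m from the base axis. Payload 6.8 kg.
Tool frame: the origin (TCP) lies between the finger pads; the fingertips stand 14 mm ahead of it and the grasp point (between the pads) lies 5 mm behind it; z points along the fingers, y is the line along which they close (so a half turn about z gives the same grasp; the last joint's range is limited). The gripper opens to 88 mm and grips with 3 to 60 N. Pads are 20 mm wide; open, the fingers measure 115 mm over their backs; the gripper's body (75 mm by 178 mm) begins 61 mm behind the grasp point.
Start: joints at [-1.303, 0.477, 0.022, 1.555, -0.011, 1.109, -0.083], TCP at [0.248, 0.628, 0.237] pointing down, gripper open.
Joint ranges: [-2.96, 2.96], [-0.34, 2.1], [-1.41, 1.46], [0.24, 2.44], [-1.37, 4.51], [0.17, 1.92], [-2.96, 2.96]. Speed limits (rad/s): [2.39, 2.39, 3.14, 3.14, 3.14, 3.14, 3.14].

## Interface

Orientations are given as a rotation vector (axis times angle).
In Python, from plant import robot gives the robot as it stands.
- The arm moves only by the tool apply_moves, never from a script. Its argument "motion" is one flat list of numbers, 7 for each row, row after row: the turn, a rotation vector about the tool's x, y, z in rad, then the shift along the tool's x, y, z in cm, then the opening, from -1 (shut) to 1 (fully open). A call has 1 to 5 rows; each row is the pose to reach, as a shift and turn from the pose commanded when the call began, along the tool's axes at that moment; what a row does not reach only later rows make up. A row lasts 1/8 s, in which the tool goes at most 62.5 mm and 10.7 degrees, less where a joint would pass 70% of its speed; a pose out of reach is approached as far as the arm can. A call with a gripper value outside its range is refused whole. The fingers move at their own pace and stop on an object; "grip_force" is the grip in N (left out, the last holds). Time passes only in rows, so rows that repeat a pose let the fingers close. It gives the time, the measured TCP pose, the force, the opening and the grip force at its end, in the units of the state.
- robot.get_obs(): the state, without advancing time (a new reading comes with each control period).
- robot.read_camera(name): name is "scene" or "top"; returns a dict with "img" (420x560x3 uint8, red, green, blue), "intrinsics" (3x3 intrinsics, pixels), "D" ([k1, k2, p1, p2, k3] as OpenCV has them; the pictures are not rectified), "extrinsics" (4x4, takes a point from world to camera coordinates). Camera axes: x right, y up, looking along -z (the intrinsics and any distortion apply to the point x, -y, -z); pixel columns grow to the right and rows downward; lengths in m; the calibration is good to about 2 mm. A picture is of the moment at which its call begins. There is no depth.
- robot.close_job(): hands the job in; it is judged then, once.
The state is a dict: "time": time; "q": joint angles; "joint_velocities": joint speeds; "joint_efforts": joint torques, N m; "eef_pos": TCP position; "ee_rot": TCP orientation; "contact_force": force on the tool from outside, world axes, zero at the start; "ft_torque": the same for the moment, N m; "gripper_width": opening from 0.0 (shut) to 1.0 (fully open); "gripper_force": force on a finger pad.
Only numpy, scipy, OpenCV 4.12 (cv2) and the standard library are available. Lean on these libraries where they do the work, as an engineer would, in place of code of your own. Each camera call takes 0.05 s, during which the arm holds its last target. There are 200 camera calls.

## Working session

There is one attempt and no reset: what is moved stays moved. The work goes in short steps, Python scripts to look and compute and a tool call to move; the robot and the scene stay as the last step left them, time stands still between calls to the robot, and variables do not carry over. Pictures are saved under pics/ and viewed, at most 10 in all, crops included, and the job is handed in when it is done.

Besides the shell and the picture viewer there is one more tool, called after "Emit:" by a JSON object that holds its "method" and its "body". apply_moves: Moves the arm, as the interface text tells. Its arguments: {"type":"object","properties":{"motion":{"type":"array","items":{"type":"number"}},"grip_force":{"type":"number"}},"required":["motion"]}

```bash
mkdir -p pics; ls; python3 - <<'E'
from plant import robot
import cv2
for n in("scene","top"):
    r=robot.read_camera(n); cv2.imwrite(f"pics/{n}0.png",r["img"][:,:,::-1]); print(n,r["intrinsics"],r["D"],r["extrinsics"])
print(robot.get_obs())
E
```

```text
pics
scene [[379.64362852   0.         281.52186813]
 [  0.         379.64362852 204.13631487]
 [  0.           0.           1.        ]] [-0.07911183  0.          0.          0.          0.        ] [[-0.54275149  0.83982172  0.01096841  0.31099527]
 [-0.48546151 -0.32434247  0.81186765  0.20816148]
 [ 0.68538161  0.43531764  0.58373848 -1.25326011]
 [ 0.          0.          0.          1.        ]]
top [[379.8672483    0.         284.39981785]
 [  0.         379.8672483  207.10781615]
 [  0.           0.           1.        ]] [0.01053597 0.         0.         0.         0.        ] [[ 0.0207498  -0.99977036 -0.00535503 -0.02869646]
 [ 0.99702463  0.0202945   0.07436413 -0.55018441]
 [-0.07423837 -0.00688214  0.99721678 -0.94423389]
 [ 0.          0.          0.          1.        ]]
{'time': 0.1, 'q': array([-1.30309547,  0.47768527,  0.02233139,  1.55630262, -0.01149934,
        1.10930074, -0.08311167]), 'joint_velocities': array([ 1.54993671e-03, -1.40059597e-03, -8.76172973e-04, -1.77024148e-03,
       -1.48312240e-03,  7.86458960e-05, -6.97638953e-04]), 'joint_efforts': array([ 3.87717242e-03, -5.84089851e+01,  1.53919179e+00, -2.73314095e+01,
       -5.44299139e-02,  1.30652497e-02,  7.71457599e-05]), 'eef_pos': array([0.24755479, 0.62743003, 0.23582138]), 'ee_rot': array([-5.86774521e-01, -3.08611766e+00,  2.44541991e-03]), 'contact_force': array([-0.55769453,  0.35404608,  0.03997241]), 'ft_torque': array([-0.01277427,  0.01745343,  0.00342844]), 'gripper_force': 0.0, 'gripper_width': 1.0014625176096252}
```

View pics/scene0.png

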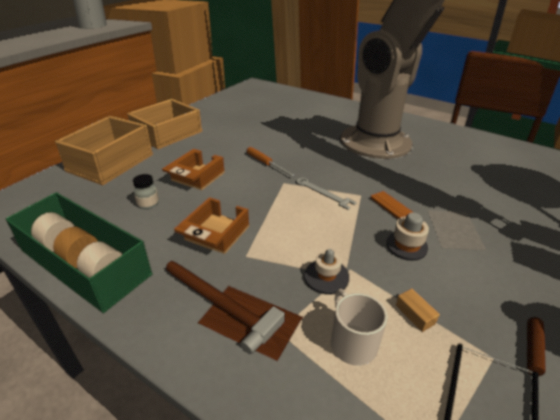

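View pics/top0.png

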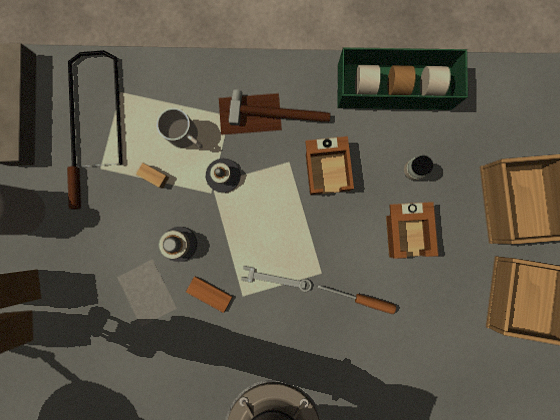

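The scene view shows the wide post with the large roll at about (410,235), the slim post at (327,270), and the two nests at (195,168) and (213,225). In the top view these are at (173,244), (223,175), (413,230) and (330,165). I'll zoom in on the labels and the roll.

```bash
cat > h.py <<'E'
import cv2,numpy as np
from plant import robot
def cast(r,px,z):
    "pixels (N,2) -> world points on plane z"
    E=np.array(r["extrinsics"]);R,t=E[:3,:3],E[:3,3]
    u=cv2.undistortPoints(np.array(px,float).reshape(-1,1,2),r["intrinsics"],np.array(r["D"],float))[:,0]
    d=np.c_[u[:,0],-u[:,1],-np.ones(len(u))]@R; c=-R.T@t
    return c+d*((z-c[2])/d[:,2])[:,None]
def proj(r,P):
    E=np.array(r["extrinsics"]);p=np.atleast_2d(P)@E[:3,:3].T+E[:3,3];p=p*[1,-1,-1]
    return cv2.projectPoints(p,np.zeros(3),np.zeros(3),r["intrinsics"],np.array(r["D"],float))[0][:,0]
E
python3 - <<'E'
import cv2,numpy as np
a=cv2.imread("pics/top0.png")
f=lambda x0,y0,w,h:cv2.resize(a[y0:y0+h,x0:x0+w],None,fx=5,fy=5,interpolation=cv2.INTER_CUBIC)
L=f(300,130,150,60);M=f(300,190,150,80) 
n=np.vstack([f(300,130,150,64)[:, :],])
b=np.vstack([f(300,135,70,60),f(383,200,70,60)]); c=f(145,215,80,60); d=f(190,145,80,60)
cv2.imwrite("pics/z.png",np.hstack([b,np.vstack([c,d])]))
E
```

```text
(no output)
```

View pics/z.png

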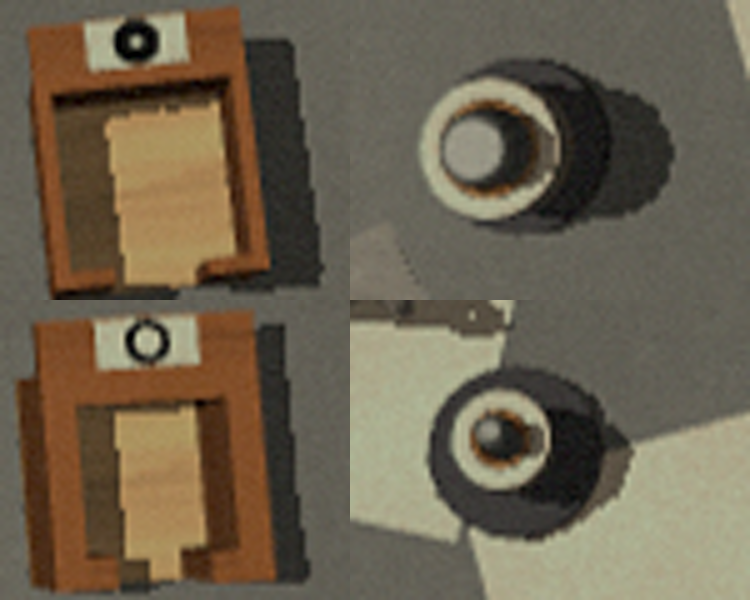

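The label on the nest at top-view (413,230) has a wide-holed ring and thick walls, so it is the snug one. The nest at (330,165) has the small hole and thin walls. The large roll is at (173,244). Next I'll measure.

```bash
python3 - <<'E'
from h import *
r=robot.read_camera("top");im=r["img"];s=robot.read_camera("scene")
hsv=cv2.cvtColor(im,cv2.COLOR_RGB2HSV)
# roll ring
sub=(slice(215,275),slice(145,225))
m=((hsv[...,2]>150)&(hsv[...,1]<90)).astype(np.uint8);w=np.zeros_like(m);w[222:268,155:186]=m[222:268,155:186]
w=m*0;w[220:265,150:195]=m[220:265,150:195]
c=max(cv2.findContours(w,0,cv2.CHAIN_APPROX_NONE)[0],key=cv2.contourArea)
P=cast(r,c[:,0]+0.0,0.06);A=np.c_[2*P[:,:2],np.ones(len(P))];x=np.linalg.lstsq(A,(P[:,:2]**2).sum(1),rcond=None)[0]
print("roll",x[:2],"R",np.sqrt(x[2]+x[:2]@x[:2]),cv2.boundingRect(c))
# grey post top
print(cast(r,[[145+(475-350)/5,215+150/5]],0.085))
# nest
for y in (hsv[230,395],hsv[230,402],hsv[230,435],hsv[215,412],hsv[230,413],hsv[230,390]):print(y)
n=((hsv[...,0]>3)&(hsv[...,0]<16)&(hsv[...,1]>150)&(hsv[...,2]>105)).astype(np.uint8)
w=n*0;w[198:262,383:445]=n[198:262,383:445]
z=cv2.resize(w*255,None,fx=5,fy=5,interpolation=0)[198*5:262*5,380*5:450*5]
si=s["img"]; q=cv2.resize(si[155:195,155:235],None,fx=5,fy=5,interpolation=cv2.INTER_CUBIC)[:, :,::-1]
q2=cv2.resize(si[195:265,370:440],None,fx=5,fy=5,interpolation=cv2.INTER_CUBIC)[:, :,::-1]
H=np.zeros((560,800,3),np.uint8);H[:z.shape[0],:z.shape[1]]=z[...,None];H[:200,400:800]=q;H[205:555,400:750]=q2
cv2.imwrite("pics/z2.png",H)
E
```

```text
roll [0.45195975 0.25092587] R 0.02944091500178233 (159, 231, 27, 28)
[[0.45099379 0.24941472 0.085     ]]
[ 12 177 130]
[ 16 130  86]
[ 12 170 123]
[ 13 191 127]
[ 19 120 172]
[ 15 172  77]
```

View pics/z2.png

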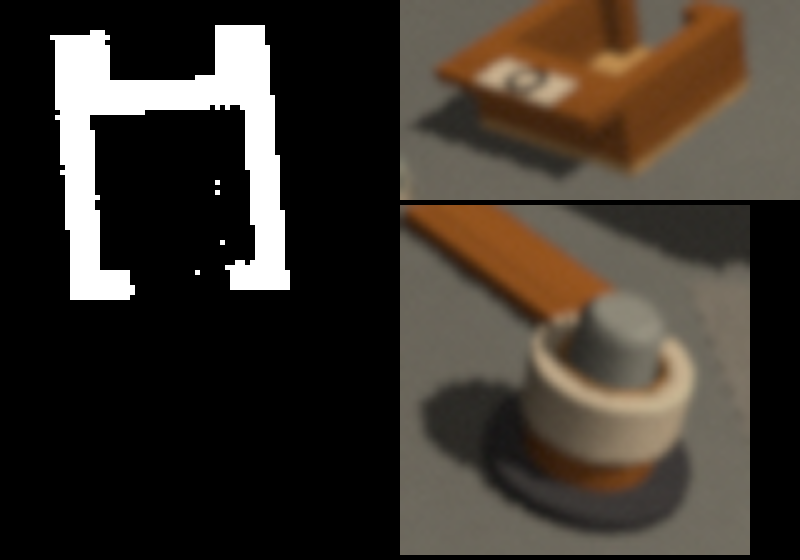

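The mask of the snug nest's top face is clean: left edge x≈391–394 px, right edge 433–438, rows 204–257. The scene crop shows the same nest with the roll sitting on its hub. I'll refine both fits.

```bash
python3 - <<'E'
from h import *
r=robot.read_camera("top");im=r["img"];s=robot.read_camera("scene")
hsv=cv2.cvtColor(im,cv2.COLOR_RGB2HSV).astype(int)
# subpixel radial edges of the roll and post
g=cv2.cvtColor(im,cv2.COLOR_RGB2GRAY).astype(np.float32)
def circ(cen,z,R,sign=None):
    pts=[]
    for a in np.arange(0,2*np.pi,.05):
        rr=np.arange(R-.008,R+.008,.0004)
        W=np.c_[cen[0]+rr*np.cos(a),cen[1]+rr*np.sin(a),0*rr+z];p=proj(r,W).astype(np.float32)
        v=cv2.remap(g,p[:,0],p[:,1],1)[:,0] if False else cv2.remap(g,p[:,0].reshape(1,-1).copy(),p[:,1].reshape(1,-1).copy(),cv2.INTER_LINEAR)[0]
        d=np.gradient(cv2.GaussianBlur(v.reshape(1,-1),(0,0),2)[0]); i=d.argmin()
        if -d[i]>1 and 2<i<len(d)-3: pts.append(W[i,:2])
    P=np.array(pts)
    for _ in range(4):
        x=np.linalg.lstsq(np.c_[2*P,np.ones(len(P))],(P**2).sum(1),rcond=None)[0];R_=np.sqrt(x[2]+x[:2]@x[:2])
        e=abs(np.linalg.norm(P-x[:2],axis=1)-R_);P=P[e<max(.001,2*e.std())]
    print(z,x[:2],R_,len(pts),len(P),e.std())
for cen in([.452,.251],[.450,.249]):
    circ(cen,.06,.034);circ(cen,.085,.0185)
# nest
n=((hsv[...,0]>3)&(hsv[...,0]<16)&(hsv[...,1]>150)&(hsv[...,2]>105)).astype(np.uint8)
w=n*0;w[198:262,389:445]=n[198:262,389:445]
w=cv2.morphologyEx(w,cv2.MORPH_OPEN,np.ones((2,2)))
c=np.vstack(cv2.findContours(w,0,cv2.CHAIN_APPROX_NONE)[0])[:,0]
P=cast(r,c,.05)[:,:2].astype(np.float32)*1000
b=cv2.minAreaRect(P);print("rect",b)
# inner edges: mask transitions along rows / columns of the cavity
pl,pr=[],[]
for y in range(223,249):
    row=w[y];xs=np.where(row)[0];gap=np.diff(xs);k=gap.argmax()
    a,bb=xs[k]+.5,xs[k+1]-.5
    L=cast(r,[[xs[0]-.5,y],[a,y],[bb,y],[xs[-1]+.5,y]],.05)[:,:2]*1000
    pl.append(L)
pl=np.array(pl)
for j in range(4):
    print(np.polyfit(pl[:,j,0]-560,pl[:,j,1],1),end=" ")
print("\nx range",P[:,0].min(),P[:,0].max())
for u in (395,412,425,432):
    col=np.where(w[:,u])[0];X=cast(r,[[u,v] for v in (col[0]-.5,col[-1]+.5)],.05)
    print(u,col[[0,-1]],X[:,:2].round(4).tolist(),np.where(np.diff(col)>2)[0],col)
# label centre check in both views
for nm,cam in(("top",r),("scene",s)):
    print(nm,proj(cam,[[.451,.2502,.06],[.451,.2502,.085]]).round(1).tolist())
E
```

```text
0.06 [0.4520887  0.25106163] 0.03356737435761821 126 126 0.00024390247319457605
0.085 [0.45247577 0.25108552] 0.013862674617448915 126 122 0.00023125247565745636
0.06 [0.45211105 0.25110491] 0.03355543687454248 126 123 0.0002186653209770757
0.085 [0.45212343 0.25070835] 0.014115830932240593 126 125 0.0002229878673754926
rect ((497.1746826171875, -336.1664123535156), (129.78158569335938, 105.4367446899414), 4.427150726318359)
[ 8.14591857e-02 -2.78735137e+02] [ 6.91964427e-02 -2.95217025e+02] [ 8.21372578e-02 -3.68737342e+02] [ 8.50159597e-02 -3.83662740e+02] 
x range 429.91083 563.5206
395 [206 258] [[0.5579, -0.2891], [0.4287, -0.2889]] [] [206 207 208 209 210 211 212 213 214 215 216 217 218 219 220 221 222 223
 224 225 226 227 228 229 230 231 232 233 234 235 236 237 238 239 240 241
 242 243 244 245 246 247 248 249 250 251 252 253 254 255 256 257 258]
412 [215 220] [[0.5367, -0.3306], [0.5219, -0.3305]] [] [215 216 217 218 219 220]
425 [204 220] [[0.5644, -0.3625], [0.5226, -0.3622]] [] [204 205 206 207 208 209 210 211 212 213 214 215 216 217 218 219 220]
432 [204 256] [[0.5647, -0.3795], [0.4355, -0.3784]] [] [204 205 206 207 208 209 210 211 212 213 214 215 216 217 218 219 220 221
 222 223 224 225 226 227 228 229 230 231 232 233 234 235 236 237 238 239
 240 241 242 243 244 245 246 247 248 249 250 251 252 253 254 255 256]
top [[172.8, 244.7], [169.7, 245.0]]
scene [[411.7, 224.4], [414.2, 215.1]]
```

Measurements hold up: roll axis (0.452, 0.251) with R 33.6 mm, and snug nest origin (0.4845, -0.3375) with yaw ≈ 4.6° and a cavity width of 74.5 mm. I'll keep tool y along the nest's x axis throughout, and add a helper that expresses targets in tool axes.

```bash
cat > go.py <<'E'
import sys,numpy as np
from scipy.spatial.transform import Rotation as Ro
from plant import robot
# usage: go.py yawY  x y z [x y z ...] ; yawY = bearing (deg) of the tool y axis, tool down
o=robot.get_obs();R=Ro.from_rotvec(o["ee_rot"]);p=np.array(o["eef_pos"])
b=np.radians(float(sys.argv[1]));y=np.array([np.cos(b),np.sin(b),0]);z=np.array([0,0,-1.]);T=Ro.from_matrix(np.c_[np.cross(y,z),y,z])
print("t",round(o["time"],2),"pos",p.round(4),"tooly",R.as_matrix()[:,1].round(3),"w",round(o["gripper_width"],3),"F",np.round(o["contact_force"],1),"q",np.round(o["q"],2))
for t in np.array(sys.argv[2:],float).reshape(-1,3):
    print("turn",(R.inv()*T).as_rotvec().round(4),"shift cm",(R.inv().apply(t-p)*100).round(2))
E
python3 go.py 4.6 .452 .251 .237 .452 .251 .047
```

```text
t 0.3 pos [0.2477 0.6277 0.2363] tooly [ 0.367  0.93  -0.001] w 0.998 F [-0.6  0.   0.5] q [-1.3   0.48  0.02  1.56 -0.01  1.11 -0.08]
turn [-6.0000e-04  4.0000e-04  1.1147e+00] shift cm [-32.83 -27.54  -0.05]
turn [-6.0000e-04  4.0000e-04  1.1147e+00] shift cm [-32.83 -27.53  18.95]
```

Emit:
{"method": "apply_moves", "body": {"motion": [0, 0, 0.2, -6.5, -5.5, 0, 1, 0, 0, 0.4, -13, -11, 0, 1, 0, 0, 0.55, -19.5, -16.5, 0, 1, 0, 0, 0.7, -26, -22, 0, 1, 0, 0, 0.87, -32.8, -27.5, 0, 1], "grip_force": 15}}

```text
time: 0.92
eef_pos: [0.3969, 0.3511, 0.2369]
ee_rot: [-1.839, -2.547, -0.001]
contact_force: [1.2, 0.6, 0.3]
gripper_width: 0.998
gripper_force: 0.0
```

```bash
python3 go.py 4.6 .452 .251 .16 .452 .251 .047
```

```text
t 0.93 pos [0.3969 0.3511 0.2369] tooly [0.949 0.314 0.001] w 0.998 F [1.2 0.6 0.3] q [-1.08  0.24  0.28  1.92 -0.08  1.   -0.44]
turn [ 0.0005 -0.0006  0.2394] shift cm [-11.24   2.08   7.69]
turn [ 0.0005 -0.0006  0.2394] shift cm [-11.24   2.08  18.99]
```

Emit:
{"method": "apply_moves", "body": {"motion": [0, 0, 0.12, -5.6, 1, 2, 1, 0, 0, 0.24, -11.2, 2.1, 5, 1, 0, 0, 0.24, -11.2, 2.1, 7.7, 1, 0, 0, 0.24, -11.2, 2.1, 7.7, 1, 0, 0, 0.24, -11.2, 2.1, 7.7, 1]}}

```text
time: 1.55
eef_pos: [0.452, 0.2546, 0.1605]
ee_rot: [-2.123, -2.315, -0.002]
contact_force: [0.2, 0.4, -0.2]
gripper_width: 1.0
gripper_force: 0.0
```

```bash
python3 go.py 4.6 .452 .251 .12 .452 .251 .047; python3 - <<'E'
from h import *
r=robot.read_camera("scene");a=cv2.resize(r["img"][100:280,300:540],None,fx=3,fy=3,interpolation=cv2.INTER_CUBIC);cv2.imwrite("pics/p1.png",a[:,:,::-1])
E
```

```text
t 1.55 pos [0.452  0.2546 0.1605] tooly [0.996 0.086 0.001] w 1.0 F [ 0.2  0.4 -0.2] q [-0.93  0.32  0.36  2.02 -0.15  0.82 -0.4 ]
turn [ 0.0007 -0.0008  0.0063] shift cm [-0.37 -0.03  4.05]
turn [ 0.0007 -0.0008  0.0063] shift cm [-0.37 -0.03 11.35]
```

View pics/p1.png

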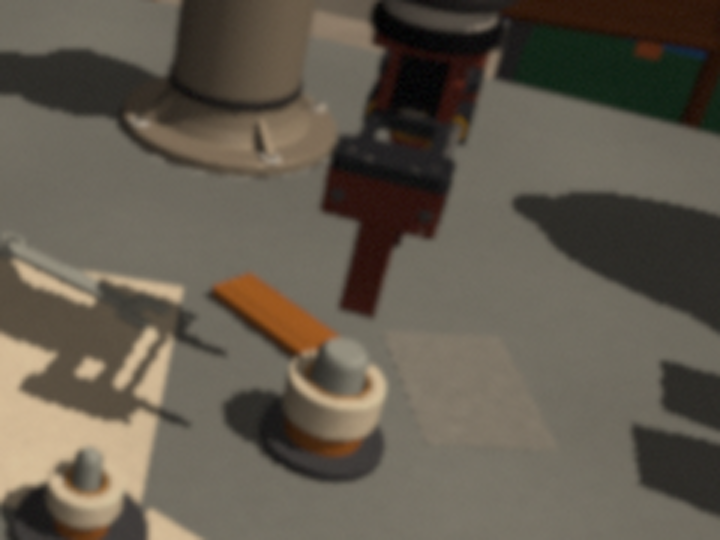

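```bash
python3 - <<'E'
from h import *
r=robot.read_camera("scene")
p=np.array([.452,.2546,.1605]);y=np.array([.996,.086,0]);x=np.array([.086,-.996,0])
for s in(-1,1):
  for w in(-.01,.01):
    q=proj(r,[p+s*y*.051+x*w-[0,0,.014],p+s*y*.051+x*w+[0,0,.02]]); print(s,((q-[300,100])*3).round().tolist())
E
```

```text
-1 [[397.0, 243.0], [409.0, 200.0]]
-1 [[368.0, 235.0], [379.0, 193.0]]
1 [[369.0, 318.0], [381.0, 273.0]]
1 [[337.0, 310.0], [348.0, 265.0]]
```

The front fingertip shows at crop (358,312), matching its projection, and the rear finger is hidden behind it. The calibration agrees, so I'll descend.

Emit:
{"method": "apply_moves", "body": {"motion": [0, 0, 0, -0.4, 0, 2, 1, 0, 0, 0, -0.4, 0, 5, 1, 0, 0, 0, -0.4, 0, 8, 1, 0, 0, 0, -0.4, 0, 11.4, 1, 0, 0, 0, -0.4, 0, 11.4, 1]}}

```text
time: 2.28
eef_pos: [0.451, 0.2496, 0.0447]
ee_rot: [-2.123, -2.315, 0.005]
contact_force: [-1.0, -0.7, 0.1]
gripper_width: 1.002
gripper_force: 0.0
```

```bash
python3 go.py 4.6 .452 .251 .047 
```

```text
t 2.27 pos [0.451  0.2496 0.0447] tooly [ 0.996  0.086 -0.003] w 1.002 F [-1.  -0.7  0.1] q [-0.85  0.51  0.28  2.09 -0.26  0.57 -0.3 ]
turn [-0.0027  0.0014  0.006 ] shift cm [ 0.13  0.11 -0.23]
```

Correct the pose, then close gently.

Emit:
{"method": "apply_moves", "body": {"motion": [0, 0, 0, 0.1, 0.1, -0.3, 1, 0, 0, 0, 0.1, 0.1, -0.3, 0.7, 0, 0, 0, 0.1, 0.1, -0.3, 0.5, 0, 0, 0, 0.1, 0.1, -0.3, 0.4, 0, 0, 0, 0.1, 0.1, -0.3, 0.3], "grip_force": 15}}

```text
time: 2.9
eef_pos: [0.4536, 0.251, 0.0495]
ee_rot: [2.125, 2.314, 0.002]
contact_force: [-0.8, -1.2, 6.2]
gripper_width: 0.753
gripper_force: 15.0
```

```bash
python3 go.py 4.6 .452 .251 .047 
```

```text
t 2.9 pos [0.4536 0.251  0.0495] tooly [0.996 0.085 0.001] w 0.753 F [-0.8 -1.2  6.2] q [-0.85  0.5   0.29  2.09 -0.25  0.58 -0.3 ]
turn [ 0.0011 -0.001   0.0047] shift cm [ 0.02 -0.16  0.25]
```

Emit:
{"method": "apply_moves", "body": {"motion": [0, 0, 0, 0, 0, 0, 0.3, 0, 0, 0, 0, 0, -0.8, 0.3, 0, 0, 0, 0, 0, -1.8, 0.3, 0, 0, 0, 0, 0, -2.8, 0.3, 0, 0, 0, 0, 0, -3.8, 0.3], "grip_force": 20}}

```text
time: 3.52
eef_pos: [0.453, 0.2506, 0.0874]
ee_rot: [-2.125, -2.314, -0.0]
contact_force: [-0.1, -0.3, -1.2]
gripper_width: 0.756
gripper_force: 20.0
```

```bash
python3 go.py 4.6 .452 .251 .15 
```

```text
t 3.52 pos [0.453  0.2506 0.0874] tooly [0.996 0.085 0.   ] w 0.756 F [-0.1 -0.3 -1.2] q [-0.88  0.44  0.32  2.07 -0.22  0.66 -0.33]
turn [ 0.0001 -0.0001  0.0048] shift cm [ 0.05 -0.1  -6.26]
```

Emit:
{"method": "apply_moves", "body": {"motion": [0, 0, 0, 0, 0, -1.2, 0.3, 0, 0, 0, 0, 0, -2.4, 0.3, 0, 0, 0, 0, 0, -3.7, 0.3, 0, 0, 0, 0, 0, -5.5, 0.3, 0, 0, 0, 0, 0, -7.5, 0.3]}}

```text
time: 4.15
eef_pos: [0.4529, 0.2504, 0.1626]
ee_rot: [-2.125, -2.314, 0.0]
contact_force: [0.7, 0.4, -0.8]
gripper_width: 0.755
gripper_force: 20.0
```

```bash
python3 go.py 4.6 .48 -.16 .165; python3 - <<'E'
from h import *
r=robot.read_camera("scene");cv2.imwrite("pics/p2.png",r["img"][80:320,180:500,::-1])
E
```

```text
t 4.15 pos [0.4529 0.2504 0.1626] tooly [ 0.996  0.085 -0.   ] w 0.755 F [ 0.7  0.4 -0.8] q [-0.93  0.32  0.37  2.02 -0.15  0.83 -0.39]
turn [-0.0002  0.0002  0.0046] shift cm [-41.12  -0.78  -0.23]
```

View pics/p2.png

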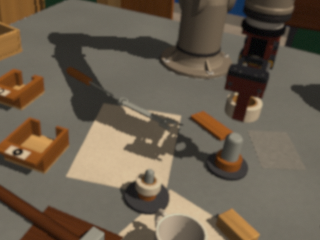

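The crop shows the roll held clear at (243,107) and the post bare at (232,150). Now I'll carry it over to the free bench between the paper sheet and the nest.

Emit:
{"method": "apply_moves", "body": {"motion": [0, 0, 0, -3, 0, 0, 0.3, 0, 0, 0, -8, 0, 0, 0.3, 0, 0, 0, -13, -0.2, 0, 0.3, 0, 0, 0, -18, -0.3, 0, 0.3, 0, 0, 0, -23, -0.4, 0, 0.3]}}

```text
time: 4.82
eef_pos: [0.4685, 0.0195, 0.1619]
ee_rot: [2.125, 2.314, 0.001]
contact_force: [-0.6, 0.1, -1.3]
gripper_width: 0.748
gripper_force: 20.0
```

Emit:
{"method": "apply_moves", "body": {"motion": [0, 0, 0, -5, 0, 0, 0.3, 0, 0, 0, -10, -0.2, 0, 0.3, 0, 0, 0, -15, -0.3, 0, 0.3, 0, 0, 0, -18, -0.4, 0, 0.3, 0, 0, 0, -18, -0.4, 0, 0.3]}}

```text
time: 5.45
eef_pos: [0.4795, -0.1614, 0.1618]
ee_rot: [2.13, 2.308, -0.001]
contact_force: [-0.8, 0.1, -1.5]
gripper_width: 0.753
gripper_force: 20.0
```

```bash
python3 go.py 4.6 .48 -.16 .06 .48 -.16 .021; python3 - <<'E'
from h import *
r=robot.read_camera("scene");cv2.imwrite("pics/p3.png",cv2.resize(r["img"][60:300,140:460,::-1],None,fx=2,fy=2))
E
```

```text
t 5.45 pos [ 0.4795 -0.1614  0.1618] tooly [0.997 0.08  0.   ] w 0.753 F [-0.8  0.1 -1.5] q [-0.24  0.32  0.53  2.06 -0.22  0.82  0.5 ]
turn [ 0.0002  0.0011 -0.0001] shift cm [ 0.14  0.06 10.18]
turn [ 0.0002  0.0011 -0.0001] shift cm [ 0.15  0.06 14.08]
```

View pics/p3.png

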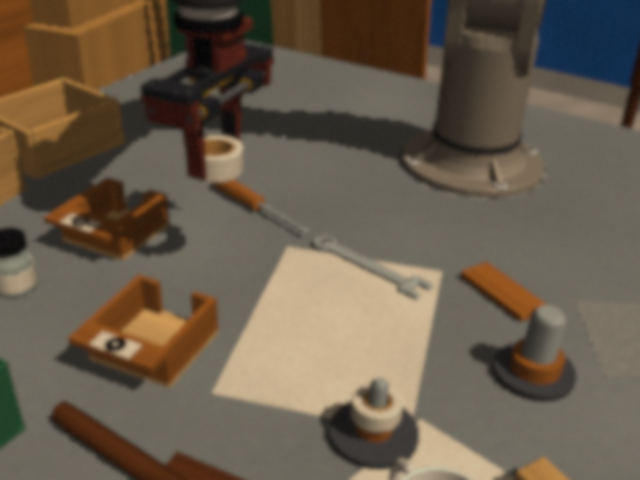

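The roll is held level at crop (222,158) with clear bench below it. Lowering.

Emit:
{"method": "apply_moves", "body": {"motion": [0, 0, 0, 0.1, 0, 3, 0.3, 0, 0, 0, 0.1, 0, 6.5, 0.3, 0, 0, 0, 0.1, 0, 10, 0.3, 0, 0, 0, 0.1, 0, 12.5, 0.3, 0, 0, 0, 0.1, 0, 13.2, 0.3]}}

```text
time: 6.12
eef_pos: [0.479, -0.1558, 0.0284]
ee_rot: [-2.121, -2.314, 0.002]
contact_force: [-0.8, -0.2, -1.6]
gripper_width: 0.753
gripper_force: 20.0
```

Emit:
{"method": "apply_moves", "body": {"motion": [0, 0, 0, 0, 0, 0, 0.3, 0, 0, 0, 0, 0, 0.2, 0.3, 0, 0, 0, 0, 0, 0.4, 0.3, 0, 0, 0, 0, 0, 0.6, 0.3, 0, 0, 0, 0, 0, 0.6, 0.3]}}

```text
time: 6.75
eef_pos: [0.4798, -0.1576, 0.0237]
ee_rot: [-2.125, -2.314, -0.0]
contact_force: [-1.2, -0.2, -1.5]
gripper_width: 0.753
gripper_force: 20.0
```

Emit:
{"method": "apply_moves", "body": {"motion": [0, 0, 0, 0, 0, 0.1, 0.3, 0, 0, 0, 0, 0, 0.2, 0.3, 0, 0, 0, 0, 0, 0.3, 0.3, 0, 0, 0, 0, 0, 0.4, 0.3, 0, 0, 0, 0, 0, 0.4, 0.3]}}

```text
time: 7.38
eef_pos: [0.4798, -0.1576, 0.0196]
ee_rot: [-2.125, -2.314, -0.0]
contact_force: [0.8, 0.3, -0.8]
gripper_width: 0.75
gripper_force: 20.0
```

Emit:
{"method": "apply_moves", "body": {"motion": [0, 0, 0, 0, 0, 0.1, 0.3, 0, 0, 0, 0, 0, 0.1, 0.3, 0, 0, 0, 0, 0, 0.2, 0.3, 0, 0, 0, 0, 0, 0.2, 0.3]}}

```text
time: 7.88
eef_pos: [0.4798, -0.1577, 0.0192]
ee_rot: [-2.125, -2.313, -0.002]
contact_force: [-4.6, 1.7, 22.6]
gripper_width: 0.751
gripper_force: 20.0
```

Contact with the bench. I'll ease off, release, and rise.

Emit:
{"method": "apply_moves", "body": {"motion": [0, 0, 0, 0, 0, -0.1, 0.3, 0, 0, 0, 0, 0, -0.1, 0.8, 0, 0, 0, 0, 0, -0.1, 1, 0, 0, 0, 0, 0, -0.1, 1, 0, 0, 0, 0, 0, -0.2, 1]}}

```text
time: 8.5
eef_pos: [0.4798, -0.1576, 0.0195]
ee_rot: [-2.125, -2.314, 0.0]
contact_force: [0.4, 0.1, 0.2]
gripper_width: 1.002
gripper_force: 0.0
```

Emit:
{"method": "apply_moves", "body": {"motion": [0, 0, 0, 0, 0, -0.8, 1, 0, 0, 0, 0, 0, -2.5, 1, 0, 0, 0, 0, 0, -5, 1, 0, 0, 0, 0, 0, -7, 1, 0, 0, 0, 0, 0, -7, 0]}}

```text
time: 9.12
eef_pos: [0.4811, -0.1579, 0.0917]
ee_rot: [2.123, 2.311, 0.004]
contact_force: [0.4, -0.0, 0.2]
gripper_width: 0.921
gripper_force: 0.0
```

```bash
python3 - <<'E'
from h import *
r=robot.read_camera("scene");cv2.imwrite("pics/p4.png",cv2.resize(r["img"][110:230,160:320,::-1],None,fx=4,fy=4))
g=robot.read_camera("top");cv2.imwrite("pics/t4.png",g["img"][:,:,::-1])
print(proj(r,[[.4798,-.1577,.03],[.4798,-.1577,.0]]),proj(g,[[.4798,-.1577,.03]]))
E
python3 go.py 4.6 .4798 -.1577 .09
```

```text
[[249.81902298 184.40484314]
 [250.24696783 194.05511041]] [[339.9685142  236.25384589]]
t 9.22 pos [ 0.4799 -0.1574  0.0899] tooly [0.996 0.085 0.001] w 0.836 F [ 0.  -1.2 -0.7] q [-0.19  0.44  0.47  2.11 -0.32  0.66  0.59]
turn [ 0.0008 -0.0001  0.0049] shift cm [-0.03 -0.01 -0.01]
```

View pics/p4.png

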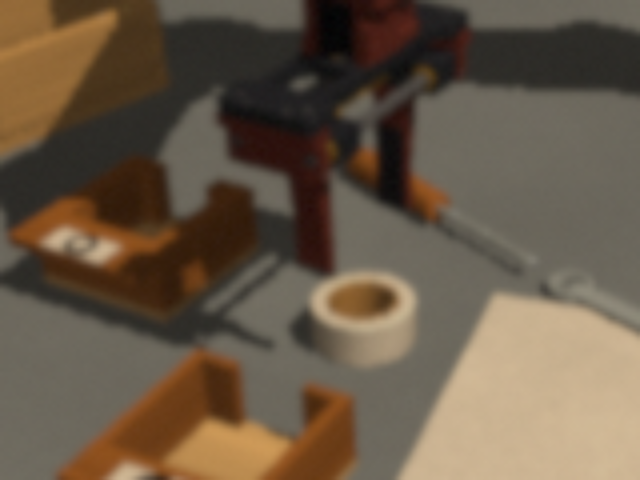

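The roll lies flat at crop (364,298), matching its projected place. Next is the rim grasp on its −x side.

Emit:
{"method": "apply_moves", "body": {"motion": [0, 0, 0, 0, -1.5, 0, -0.18, 0, 0, 0, 0, -2.75, 0, -0.18, 0, 0, 0, 0, -2.75, 1.5, -0.18, 0, 0, 0, 0, -2.75, 3.3, -0.18, 0, 0, 0, 0, -2.75, 3.3, -0.18]}}

```text
time: 9.85
eef_pos: [0.4512, -0.1597, 0.055]
ee_rot: [-2.123, -2.312, 0.003]
contact_force: [-0.3, -0.8, 0.8]
gripper_width: 0.414
gripper_force: 0.0
```

```bash
python3 go.py 4.6 .4524 -.1599 .019; python3 - <<'E'
from h import *
r=robot.read_camera("scene");cv2.imwrite("pics/p5.png",cv2.resize(r["img"][110:230,160:320,::-1],None,fx=4,fy=4))
E
```

```text
t 9.85 pos [ 0.4512 -0.1597  0.055 ] tooly [ 0.996  0.085 -0.003] w 0.414 F [-0.3 -0.8  0.8] q [-0.14  0.47  0.43  2.18 -0.36  0.57  0.64]
turn [-0.0032 -0.0007  0.0046] shift cm [-0.03  0.13  3.6 ]
```

View pics/p5.png

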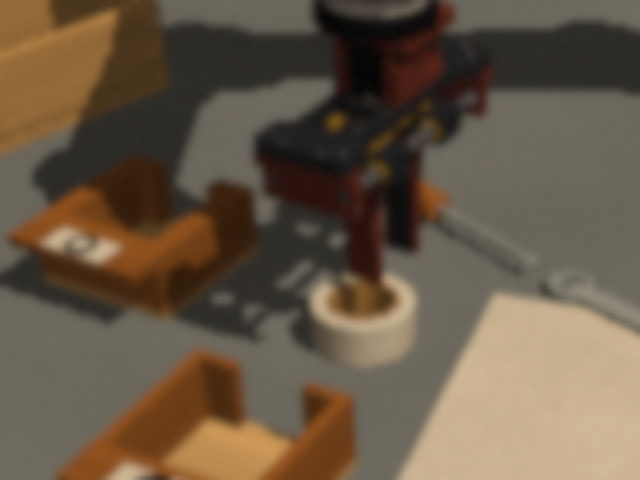

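The inner finger at crop (365,275) sits over the bore. Descending.

Emit:
{"method": "apply_moves", "body": {"motion": [0, 0, 0, 0, 0.1, 1, -0.18, 0, 0, 0, 0, 0.1, 2, -0.18, 0, 0, 0, 0, 0.1, 2.8, -0.18, 0, 0, 0, 0, 0.1, 3.5, -0.18, 0, 0, 0, 0, 0.1, 3.5, -0.18]}}

```text
time: 10.52
eef_pos: [0.453, -0.1598, 0.0211]
ee_rot: [-2.125, -2.313, 0.001]
contact_force: [0.1, 0.5, 0.2]
gripper_width: 0.409
gripper_force: 0.0
```

Emit:
{"method": "apply_moves", "body": {"motion": [0, 0, 0, 0, 0, 0, -0.4, 0, 0, 0, 0, 0, 0, -0.55, 0, 0, 0, 0, 0, 0, -0.7, 0, 0, 0, 0, 0, 0, -0.85, 0, 0, 0, 0, 0, 0, -0.9], "grip_force": 15}}

```text
time: 11.15
eef_pos: [0.4536, -0.1598, 0.0219]
ee_rot: [2.125, 2.314, 0.001]
contact_force: [-0.7, 0.8, 4.1]
gripper_width: 0.157
gripper_force: 14.9
```

```bash
python3 go.py 4.6 .4524 -.1599 .019
```

```text
t 11.15 pos [ 0.4536 -0.1598  0.0219] tooly [0.996 0.085 0.   ] w 0.157 F [-0.7  0.8  4.1] q [-0.1   0.53  0.38  2.18 -0.41  0.49  0.69]
turn [ 0.0003 -0.0001  0.0048] shift cm [ 0.   -0.12  0.29]
```

Emit:
{"method": "apply_moves", "body": {"motion": [0, 0, 0, 0, 0, 0, -0.9, 0, 0, 0, 0, 0, -1, -0.9, 0, 0, 0, 0, 0, -3.5, -0.9, 0, 0, 0, 0, 0, -6.5, -0.9, 0, 0, 0, 0, 0, -9.5, -0.9], "grip_force": 25}}

```text
time: 11.78
eef_pos: [0.453, -0.1599, 0.1177]
ee_rot: [-2.125, -2.313, 0.001]
contact_force: [0.2, 0.9, -1.5]
gripper_width: 0.156
gripper_force: 23.8
```

```bash
python3 - <<'E'
from h import *
robot.read_camera("top")
r=robot.read_camera("scene");cv2.imwrite("pics/p6.png",cv2.resize(r["img"][80:200,160:320,::-1],None,fx=4,fy=4))
E
python3 go.py 4.6 .4571 -.3397 .12 .4571 -.3397 .075
```

```text
t 11.88 pos [ 0.455  -0.1605  0.1193] tooly [0.996 0.085 0.005] w 0.154 F [ 0.1 -0.4 -1.3] q [-0.22  0.35  0.52  2.14 -0.27  0.7   0.57]
turn [0.0049 0.0009 0.0043] shift cm [-17.88  -1.31  -0.06]
turn [0.0049 0.0009 0.0043] shift cm [-17.87  -1.33   4.44]
```

View pics/p6.png

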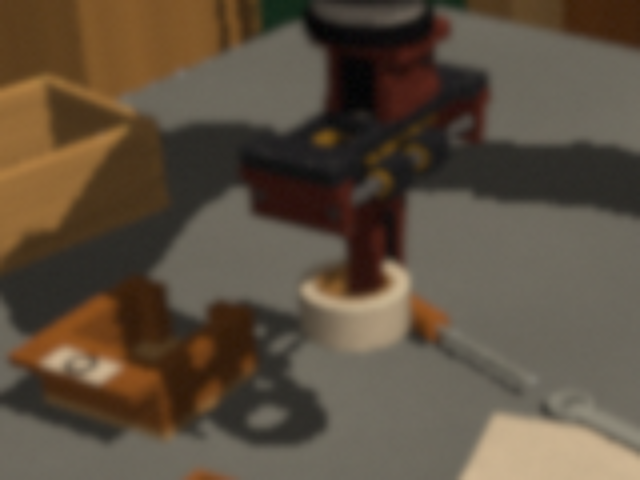

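The roll is held level in the rim grip at crop (355,305), with one finger in the bore. That was my last permitted picture, so I'll work from numbers now. I'll check the scene camera against the robot (roll) and against the top camera (nest).

```bash
python3 - <<'E'
from h import *
r=robot.read_camera("scene")
def cyl(c,z0,z1,R):
    a=np.linspace(0,2*np.pi,200);return np.vstack([np.c_[c[0]+R*np.cos(a),c[1]+R*np.sin(a),0*a+z] for z in(z0,z1)])
def ext(p):return np.r_[p.min(0),p.max(0)].round(2)
def roll(img,box):
    x0,y0,x1,y1=box;s=cv2.resize(img,None,fx=4,fy=4,interpolation=cv2.INTER_CUBIC) 
    h=cv2.cvtColor(s,cv2.COLOR_BGR2HSV);m=((h[...,2]>125)&(h[...,1]<85)).astype(np.uint8)
    w=m*0;w[y0*4:y1*4,x0*4:x1*4]=m[y0*4:y1*4,x0*4:x1*4]
    c=max(cv2.findContours(w,0,cv2.CHAIN_APPROX_NONE)[0],key=cv2.contourArea);return cv2.convexHull(c)[:,0]/4-.375
p4=cv2.imread("pics/p4.png");p4=cv2.resize(p4,(160,120),interpolation=cv2.INTER_AREA)
full=np.zeros((420,560,3),np.uint8);full[110:230,160:320]=p4
h=roll(full,(230,170,275,210));print("bench roll meas",ext(h)," pred",ext(proj(r,cyl((.4798,-.1577),0,.03,.034))))
h=roll(r["img"][:,:,::-1].copy(),(225,135,270,175));
print("held roll meas",ext(h)," pred",ext(proj(r,cyl((.455+.0274,-.1605+.0022),.0974,.1274,.034))))
s0=cv2.imread("pics/scene0.png")
h=roll(s0,(388,205,432,255));print("post roll meas",ext(h)," pred top est",ext(proj(r,cyl((.4521,.2511),.03,.06,.034))))
# nest corners in scene0: label-side edge etc.
hs=cv2.cvtColor(cv2.resize(s0,None,fx=4,fy=4,interpolation=cv2.INTER_CUBIC),cv2.COLOR_BGR2HSV)
m=((hs[...,0]<18)&(hs[...,1]>140)&(hs[...,2]>60)).astype(np.uint8);w=m*0;w[148*4:192*4,160*4:228*4]=m[148*4:192*4,160*4:228*4]
w=cv2.morphologyEx(w,cv2.MORPH_CLOSE,np.ones((9,9)))
c=max(cv2.findContours(w,0,cv2.CHAIN_APPROX_NONE)[0],key=cv2.contourArea);hull=cv2.convexHull(c)
print("nest poly",(cv2.approxPolyDP(hull,6,True)[:,0]/4-.375).round(1).tolist(),"ext",ext(hull[:,0]/4-.375))
b=np.radians(4.6);u=np.array([np.cos(b),np.sin(b)]);v=np.array([-u[1],u[0]]);o=np.array([.4845,-.3375])
C=[[*(o+a*u+d*v),z] for z in(.05,0) for a,d in((-.053,-.053),(-.053,.053),(.079 if z else .053,.053),(.079 if z else .053,-.053))]
print("pred",proj(r,C).round(1).tolist())
E
```

```text
bench roll meas [236.38 176.38 264.38 201.62]  pred [236.55 177.45 263.24 201.57]
held roll meas [234.62 145.88 262.88 168.12]  pred [233.4  144.58 261.78 168.8 ]
post roll meas [395.88 211.38 429.12 245.62]  pred top est [393.16 215.15 428.26 246.15]
nest poly [[162.4, 168.4], [194.6, 148.9], [221.6, 156.9], [223.4, 169.9], [200.4, 188.1], [172.4, 179.1]] ext [162.38 148.88 223.38 188.12]
pred [[193.3, 147.3], [223.1, 155.8], [192.9, 177.6], [161.8, 167.4], [195.3, 162.4], [224.5, 171.2], [201.4, 189.0], [171.3, 178.8]]
```

The robot, scene and top estimates agree to within about 1 px (2–3 mm). I'll move over the nest and insert slowly, watching the force.

Emit:
{"method": "apply_moves", "body": {"motion": [0, 0, 0, -3, -0.2, 0, -0.9, 0, 0, 0, -7.5, -0.6, 0, -0.9, 0, 0, 0, -12, -0.9, 0, -0.9, 0, 0, 0, -16, -1.2, 0, -0.9, 0, 0, 0, -17.8, -1.3, 0, -0.9]}}

```text
time: 12.55
eef_pos: [0.4543, -0.3403, 0.1155]
ee_rot: [-2.128, -2.31, 0.002]
contact_force: [-0.6, 0.5, -2.5]
gripper_width: 0.158
gripper_force: 23.8
```

Emit:
{"method": "apply_moves", "body": {"motion": [0, 0, 0, 0, 0, 0, -0.9, 0, 0, 0, 0, 0, 0, -0.9]}}

```text
time: 12.8
eef_pos: [0.4556, -0.3363, 0.116]
ee_rot: [-2.122, -2.314, -0.001]
contact_force: [0.9, -0.0, -2.3]
gripper_width: 0.157
gripper_force: 23.8
```

```bash
python3 go.py 4.6 .4571 -.3397 .12 .4571 -.3397 .075;python3 - <<'E'
from h import *
r=robot.read_camera("scene");o=robot.get_obs();p=o["eef_pos"]
s=cv2.resize(r["img"],None,fx=4,fy=4,interpolation=cv2.INTER_CUBIC);h=cv2.cvtColor(s,cv2.COLOR_RGB2HSV)
m=((h[...,2]>110)&(h[...,1]<85)).astype(np.uint8);w=m*0;a,b=proj(r,[[.4845,-.3375,p[2]-.01]])[0].astype(int);print(a,b)
w[(b-20)*4:(b+17)*4,(a-22)*4:(a+22)*4]=m[(b-20)*4:(b+17)*4,(a-22)*4:(a+22)*4]
c=max(cv2.findContours(w,0,cv2.CHAIN_APPROX_NONE)[0],key=cv2.contourArea);q=c[:,0]/4-.375
print(np.r_[q.min(0),q.max(0)])
t=np.linspace(0,6.283,200);cx=np.array(p)[:2]+.0275*np.array([.9965,.083])
P=np.vstack([np.c_[cx[0]+.034*np.cos(t),cx[1]+.034*np.sin(t),0*t+z] for z in (p[2]-.0219,p[2]+.0081)]);q=proj(r,P);print(np.r_[q.min(0),q.max(0)],cx)
E
```

```text
t 12.8 pos [ 0.4556 -0.3363  0.116 ] tooly [ 0.996  0.087 -0.001] w 0.157 F [ 0.9 -0.  -2.3] q [ 0.13  0.49  0.51  1.95 -0.33  0.79  0.92]
turn [-0.0009 -0.0019  0.0064] shift cm [-0.35  0.12 -0.4 ]
turn [-0.0009 -0.0019  0.0064] shift cm [-0.36  0.12  4.1 ]
193 140
[182.375 129.875 209.625 150.875]
[181.15095024 129.44448523 208.29964302 151.03744757] [ 0.48325636 -0.33391613]
```

Scene hints the roll sits 1–3 mm towards +y/−x of where it should be, so I'll correct by about half of that and descend to just above the walls.

Emit:
{"method": "apply_moves", "body": {"motion": [0, 0, 0, -0.3, 0.1, 0.5, -0.9, 0, 0, 0, -0.5, 0.2, 1.5, -0.9, 0, 0, 0, -0.5, 0.2, 2.5, -0.9, 0, 0, 0, -0.5, 0.2, 3.5, -0.9, 0, 0, 0, -0.5, 0.2, 3.5, -0.9]}}

```text
time: 13.48
eef_pos: [0.4573, -0.3427, 0.0805]
ee_rot: [-2.124, -2.312, 0.001]
contact_force: [-0.1, 0.9, -1.2]
gripper_width: 0.159
gripper_force: 23.8
```

Emit:
{"method": "apply_moves", "body": {"motion": [0, 0, 0, 0, 0, 0, -0.9, 0, 0, 0, 0, 0, 0, -0.9]}}

```text
time: 13.72
eef_pos: [0.4582, -0.3434, 0.082]
ee_rot: [2.125, 2.313, 0.0]
contact_force: [-0.3, 0.0, -2.0]
gripper_width: 0.156
gripper_force: 23.8
```

```bash
cat > chk.py <<'E'
from h import *
r=robot.read_camera("scene");o=robot.get_obs();p=o["eef_pos"]
s=cv2.resize(r["img"],None,fx=4,fy=4,interpolation=cv2.INTER_CUBIC);h=cv2.cvtColor(s,cv2.COLOR_RGB2HSV)
m=((h[...,2]>110)&(h[...,1]<85)).astype(np.uint8);w=m*0;a,b=proj(r,[[.4845,-.3375,p[2]-.01]])[0].astype(int)
w[(b-20)*4:(b+14)*4,(a-22)*4:(a+22)*4]=m[(b-20)*4:(b+14)*4,(a-22)*4:(a+22)*4]
c=max(cv2.findContours(w,0,cv2.CHAIN_APPROX_NONE)[0],key=cv2.contourArea);q=c[:,0]/4-.375
print("roll px",np.r_[q.min(0),q.max(0)])
t=np.linspace(0,6.283,200);cx=np.array(p)[:2]+.0275*np.array([.9965,.083])
P=np.vstack([np.c_[cx[0]+.034*np.cos(t),cx[1]+.034*np.sin(t),0*t+z] for z in (p[2]-.0219,p[2]+.0081)]);q=proj(r,P);print("pred",np.r_[q.min(0),q.max(0)].round(1),"centre",cx.round(4),"bottom",round(p[2]-.0219,4))
E
python3 go.py 4.6 .4579 -.3412 .078; python3 chk.py; python3 - <<'E'
from h import *
# nest corners, top picture vs held robot: label ring centre in both views (z=.05)
for n in("top","scene"):
    im=cv2.imread(f"pics/{n}0.png");r=robot.read_camera(n);h=cv2.cvtColor(im,cv2.COLOR_BGR2HSV)
    c0=proj(r,[[.4845+.066*.9968,-.3375+.066*.08,.05]])[0]
    m=((h[...,1]<90)&(h[...,2]>110)).astype(np.uint8);a,b=c0.astype(int);w=m*0;w[b-9:b+10,a-14:a+15]=m[b-9:b+10,a-14:a+15]
    c=np.vstack(cv2.findContours(w,0,cv2.CHAIN_APPROX_NONE)[0]);mm=cv2.moments(cv2.convexHull(c));g=[mm["m10"]/mm["m00"],mm["m01"]/mm["m00"]]
    print(n,"label px",np.round(g,2),"pred",c0.round(2),"world",cast(r,[g],.05).round(4))
E
```

```text
t 13.72 pos [ 0.4582 -0.3434  0.082 ] tooly [0.996 0.085 0.001] w 0.156 F [-0.3  0.  -2. ] q [ 0.17  0.55  0.48  1.95 -0.37  0.73  0.96]
turn [0.0006 0.0004 0.0046] shift cm [ 0.22 -0.01  0.4 ]
roll px [181.125 141.125 208.125 161.625]
pred [180.4 140.5 207.  162.1] centre [ 0.4856 -0.341 ] bottom 0.0601
top label px [411.3  207.27] pred [412.65 208.97] world [[ 0.5544 -0.3289  0.05  ]]
scene label px [177.24 168.69] pred [180.27 170.14] world [[ 0.5493 -0.3444  0.05  ]]
```

Emit:
{"method": "apply_moves", "body": {"motion": [0, 0, 0, 0.2, 0, 0.3, -0.9, 0, 0, 0, 0.2, 0, 0.6, -0.9, 0, 0, 0, 0.2, 0, 1, -0.9, 0, 0, 0, 0.2, 0, 1.3, -0.9, 0, 0, 0, 0.2, 0, 1.3, -0.9]}}

```text
time: 14.5
eef_pos: [0.4576, -0.3408, 0.0691]
ee_rot: [-2.124, -2.313, -0.001]
contact_force: [-2.9, 4.3, 8.7]
gripper_width: 0.157
gripper_force: 29.3
```

```bash
python3 go.py 4.6 .4576 -.3407 .06; python3 chk.py
```

```text
t 14.5 pos [ 0.4576 -0.3408  0.0691] tooly [ 0.996  0.085 -0.   ] w 0.157 F [-2.9  4.3  8.7] q [ 0.18  0.57  0.47  1.96 -0.38  0.7   0.96]
turn [-0.0001 -0.0013  0.0046] shift cm [ 0.01 -0.    0.91]
roll px [182.625 145.375 210.125 165.625]
pred [181.8 144.9 208.3 166.5] centre [ 0.4851 -0.3385] bottom 0.0472
```

```bash
python3 - <<'E'
from plant import robot
o=robot.get_obs();print(o["contact_force"],o["ft_torque"],o["eef_pos"])
E
```

```text
[-3.69475088  3.47838699  9.44998461] [0.55648632 0.53391479 0.02700933] [ 0.45764819 -0.34080647  0.06913669]
```

Emit:
{"method": "apply_moves", "body": {"motion": [0, 0, 0, 0, 0, -0.6, -0.9, 0, 0, 0, 0, 0, -0.6, -0.9, 0, 0, 0, 0, 0, -0.6, -0.9]}}

```text
time: 14.92
eef_pos: [0.4577, -0.3411, 0.0745]
ee_rot: [-2.125, -2.314, 0.0]
contact_force: [0.3, -0.3, -0.3]
gripper_width: 0.157
gripper_force: 28.1
```

```bash
python3 - <<'E'
from plant import robot
o=robot.get_obs();print(o["contact_force"],o["ft_torque"],o["eef_pos"])
E
python3 chk.py
```

```text
[ 0.26074511 -0.33439739 -0.34170515] [-0.07118189  0.11322577  0.02440479] [ 0.45774422 -0.34113888  0.07447674]
roll px [182.375 143.875 210.125 163.875]
pred [181.5 143.1 208.  164.7] centre [ 0.4851 -0.3388] bottom 0.0525
```

The force and moment both point to touching the +x and −y walls, so I'll shift 1.5–2 mm to −x/+y and try again.

Emit:
{"method": "apply_moves", "body": {"motion": [0, 0, 0, 0.2, -0.1, 0, -0.9, 0, 0, 0, 0.2, -0.1, 0.3, -0.9, 0, 0, 0, 0.2, -0.1, 0.6, -0.9, 0, 0, 0, 0.2, -0.1, 0.9, -0.9, 0, 0, 0, 0.2, -0.1, 0.9, -0.9]}}

```text
time: 15.6
eef_pos: [0.4564, -0.3392, 0.0653]
ee_rot: [-2.125, -2.313, 0.0]
contact_force: [-0.2, -1.3, -2.1]
gripper_width: 0.153
gripper_force: 28.1
```

```bash
python3 - <<'E'
from plant import robot
o=robot.get_obs();print(o["contact_force"],o["ft_torque"],o["eef_pos"])
E
```

```text
[-0.15001569 -1.25458985 -2.08676279] [-0.06376597  0.08980072 -0.0111348 ] [ 0.45643464 -0.33915364  0.0652868 ]
```

It has entered the cavity freely. Continuing down.

Emit:
{"method": "apply_moves", "body": {"motion": [0, 0, 0, 0, 0, 0.4, -0.9, 0, 0, 0, 0, 0, 0.8, -0.9, 0, 0, 0, 0, 0, 1.2, -0.9, 0, 0, 0, 0, 0, 1.6, -0.9, 0, 0, 0, 0, 0, 1.6, -0.9]}}

```text
time: 16.23
eef_pos: [0.4564, -0.3392, 0.0492]
ee_rot: [-2.125, -2.313, 0.0]
contact_force: [-0.2, 0.2, -1.6]
gripper_width: 0.151
gripper_force: 28.1
```

Emit:
{"method": "apply_moves", "body": {"motion": [0, 0, 0, 0, 0, 0.4, -0.9, 0, 0, 0, 0, 0, 0.8, -0.9, 0, 0, 0, 0, 0, 1.2, -0.9, 0, 0, 0, 0, 0, 1.6, -0.9, 0, 0, 0, 0, 0, 1.6, -0.9]}}

```text
time: 16.85
eef_pos: [0.4564, -0.3392, 0.0333]
ee_rot: [-2.125, -2.313, 0.0]
contact_force: [0.0, -0.4, -1.7]
gripper_width: 0.154
gripper_force: 28.1
```

Bottom is at about 11 mm and the floor is at 6 mm. Going down in 1 mm steps.

Emit:
{"method": "apply_moves", "body": {"motion": [0, 0, 0, 0, 0, 0.1, -0.9, 0, 0, 0, 0, 0, 0.2, -0.9, 0, 0, 0, 0, 0, 0.3, -0.9, 0, 0, 0, 0, 0, 0.4, -0.9, 0, 0, 0, 0, 0, 0.4, -0.9]}}

```text
time: 17.48
eef_pos: [0.4566, -0.3393, 0.0296]
ee_rot: [-2.125, -2.314, 0.0]
contact_force: [0.1, 1.1, -1.7]
gripper_width: 0.152
gripper_force: 28.1
```

Emit:
{"method": "apply_moves", "body": {"motion": [0, 0, 0, 0, 0, 0.1, -0.9, 0, 0, 0, 0, 0, 0.1, -0.9]}}

```text
time: 17.73
eef_pos: [0.4567, -0.3393, 0.0286]
ee_rot: [2.125, 2.314, 0.0]
contact_force: [-0.3, 0.4, -1.8]
gripper_width: 0.153
gripper_force: 28.1
```

Emit:
{"method": "apply_moves", "body": {"motion": [0, 0, 0, 0, 0, 0.1, -0.9, 0, 0, 0, 0, 0, 0.1, -0.9]}}

```text
time: 17.98
eef_pos: [0.4569, -0.3395, 0.028]
ee_rot: [2.125, 2.313, 0.0]
contact_force: [0.0, 0.5, 2.8]
gripper_width: 0.152
gripper_force: 27.0
```

Emit:
{"method": "apply_moves", "body": {"motion": [0, 0, 0, 0, 0, 0.1, -0.9, 0, 0, 0, 0, 0, 0.1, -0.9]}}

```text
time: 18.23
eef_pos: [0.4571, -0.3398, 0.0274]
ee_rot: [2.125, 2.313, 0.001]
contact_force: [-1.9, -0.2, 7.9]
gripper_width: 0.151
gripper_force: 26.3
```

The roll is on the floor: bottom at 6 mm, contact 8 N. Opening a little, then rising.

Emit:
{"method": "apply_moves", "body": {"motion": [0, 0, 0, 0, 0, 0, -0.65, 0, 0, 0, 0, 0, 0, -0.5, 0, 0, 0, 0, 0, 0, -0.35, 0, 0, 0, 0, 0, 0, -0.35, 0, 0, 0, 0, 0, 0, -0.35]}}

```text
time: 18.85
eef_pos: [0.4566, -0.3392, 0.0266]
ee_rot: [-2.125, -2.314, 0.0]
contact_force: [0.4, -0.4, -0.4]
gripper_width: 0.327
gripper_force: 0.0
```

Emit:
{"method": "apply_moves", "body": {"motion": [0, 0, 0, 0, 0, -0.5, -0.35, 0, 0, 0, 0, 0, -1.5, -0.35, 0, 0, 0, 0, 0, -3, -0.35, 0, 0, 0, 0, 0, -5, -0.35, 0, 0, 0, 0, 0, -7, -0.35]}}

```text
time: 19.48
eef_pos: [0.4568, -0.3395, 0.0985]
ee_rot: [2.125, 2.313, 0.0]
contact_force: [-0.1, 0.4, -0.3]
gripper_width: 0.323
gripper_force: 0.0
```

Emit:
{"method": "apply_moves", "body": {"motion": [0, 0, 0, 0, 0, -5, -0.35, 0, 0, 0, 4, 0, -9, -0.35, 0, 0, 0, 10, 0, -10, -0.35, 0, 0, 0, 16, 0, -10, -0.35, 0, 0, 0, 22, 0, -10, -0.35]}}

```text
time: 20.1
eef_pos: [0.4379, -0.1184, 0.1981]
ee_rot: [2.125, 2.312, 0.003]
contact_force: [0.8, 0.1, 0.3]
gripper_width: 0.327
gripper_force: 0.0
```

```bash
python3 - <<'E'
from h import *
o=robot.get_obs();print(o["time"],o["eef_pos"],o["contact_force"])
r=robot.read_camera("top");im=r["img"];cv2.imwrite("pics/t9.png",im[:,:,::-1])
h=cv2.cvtColor(im,cv2.COLOR_RGB2HSV);m=((h[...,1]<95)&(h[...,2]>95)).astype(np.uint8)
a,b=proj(r,[[.4845,-.3375,.036]])[0].astype(int);w=m*0;w[b-15:b+16,a-16:a+17]=m[b-15:b+16,a-16:a+17]
print(a,b);print("\n".join("".join("#" if v else "." for v in row) for row in w[b-16:b+17,a-17:a+18]))
c=max(cv2.findContours(w,0,cv2.CHAIN_APPROX_NONE)[0],key=cv2.contourArea);P=cast(r,c[:,0],.036);e=cv2.minEnclosingCircle((P[:,:2]*1000).astype(np.float32));print("circle mm",e)
# anything else that changed since the start
d=np.abs(im.astype(int)-cv2.imread("pics/top0.png")[:,:,::-1]).max(2)>60
for q in cv2.findContours(d.astype(np.uint8),0,2)[0]:
    if cv2.contourArea(q)>25:print(cv2.boundingRect(q))
E
```

```text
20.1 [ 0.43785261 -0.1184188   0.19808255] [0.76212123 0.06732198 0.33224048]
413 235
...................................
...................................
...................................
...................................
...................................
..............#######..............
..........#...#########............
...................######..........
...................#######.........
...................########........
......................######.......
.......................######......
.........................####......
........#................#####.....
........#.................####.....
...........................####....
...........................####....
...........................####....
...........................####....
......##...................####....
......##...................####....
......##...................####....
......###..................####....
.......##.................####.....
..........................####.....
.........................#####.....
.......................######......
......................######.......
.................###########.......
.................####..............
...................................
...................................
...................................
circle mm ((485.715087890625, -345.9695739746094), 32.240020751953125)
(135, 319, 22, 12)
(486, 270, 27, 67)
(492, 257, 8, 19)
(426, 248, 12, 9)
(159, 231, 28, 28)
(422, 229, 5, 17)
(406, 225, 18, 31)
(392, 225, 9, 29)
(319, 211, 37, 75)
```

The ring's outline is centred in the snug cavity: columns 402–426 and rows 224–248, against an expected centre of (413,235). Apart from the roll, the other changed regions look like the arm and its shadow. Handing in.

```bash
python3 -c "
from plant import robot
print(robot.close_job())"
```

```text
the job is handed in; nothing more can be done
None
```

I lifted the larger roll off its post, laid it on the bench, re-gripped it by the rim and set it on the floor of the snug nest, and handed in at about 20 s; the final top-camera check has it centred there, but I had no pictures left to confirm visually that it lies flat, and the roll lightly touched the nest wall once (about 9 N) on the way in.

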